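# Fit the chopping blade and lid on a table-top cutter

## Robot

A 6-joint arm with a two-finger parallel gripper is mounted at the origin on the work surface. World frame = base frame: x ahead of the robot, y to its left, z up, the work surface at z = 0. Lengths are in m, angles in rad, forces in N, time in s.
With the tool pointing down it reaches from about 0.35 to 0.975 m from the base axis. Payload 4.9 kg.
Tool frame: the origin (TCP) lies midway between the tips of the shut fingers; the grasp point (between the pads) lies manip.grip_depth behind it (manip.grip_depth is the distance from the TCP to the grasp point, in m); z points along the fingers, x is the direction in which the jaws open and shut, and the axes are right-handed (so a half turn about z gives the same grasp; the last joint's range is limited). The gripper opens to 85 mm and grips with 20 to 120 N. Pads are 22 mm wide; open, the fingers measure 114 mm over their backs; the gripper's body (76 mm by 85 mm) begins 54 mm behind the grasp point. The pads swing forward as they close: fully open they stand 13 mm farther back than shut.
Start: joints at [1.062, 0.053, 1.613, -0, 1.476, -0.119], TCP at [0.237, 0.578, 0.231] pointing down, gripper open.
Joint ranges: [-3.01, 3.01], [-1.01, 2.22], [0.06, 2.58], [-1.02, 4.17], [0.09, 2.62], [-3.14, 3.14]. Speed limits (rad/s): [2.57, 2.57, 3.14, 3.14, 3.14, 3.14].

## Interface

Orientations are given as a unit quaternion [w, x, y, z].
In Python, from plant import state, grab_frame, ticket, manip gives the robot as it stands.
- The arm moves only by the tool carry_out, never from a script. Its argument "moves" is a list that holds one entry, the list of rows, each a list of 7 numbers: the turn, a rotation vector about the tool's x, y, z each as a share of 5 degrees, from -1 to 1, then the shift along the tool's x, y, z each as a share of 0.04 m, from -1 to 1, then the gripper command: -1 is shut, 1 is fully open, values between are in proportion. A call has 1 to 8 rows; each row shifts and turns the commanded pose from where the row before left it, along the tool's axes as they then stand; what a row does not reach is not made up. A row lasts 1/12 s, in which the tool goes at most 41.7 mm and 7.16 degrees, less where a joint would pass 70% of its speed; a pose out of reach is approached as far as the arm can. A call with a number of a shift or a turn outside -1 to 1 is refused whole. A call with a gripper value outside its range is refused whole. The fingers move at their own pace and stop on an object; the grip force is fixed at half the most. Time passes only in rows, so rows that do not move let the fingers close. It gives the time, the measured TCP pose, the force and the opening at its end, in the units of the state.
- state(): the state, without advancing time (a new reading comes with each control period).
- grab_frame(name): name is "scene" or "top" or "wrist"; returns a dict with "frame" (384x512x3 uint8, red, green, blue), "z_map" (384x512 float32, m along the optical axis (not along the pixel's ray), 0 where there is no reading), "K" (3x3 intrinsics, pixels), "world_from_camera" (4x4, takes a point from camera to world coordinates); the wrist camera has in their place "hand_eye" (4x4, takes a point from camera to tool coordinates, whose origin is the TCP and whose axes are the tool frame's). Camera axes: x right, y down, z forward; pixel columns grow to the right and rows downward; lengths in m; the calibration is good to about 2 mm. A picture is of the moment at which its call begins: read the wrist's pose just before it.
- ticket.job_done(): hands the job in, once; it reports no verdict.
The state is a dict: "time": time; "joint_pos": joint angles; "joint_vel": joint speeds; "joint_efforts": joint torques, N m; "tool_pos": TCP position; "tool_rot": TCP orientation; "contact_force": force on the tool from outside, world axes, zero at the start; "ft_torque": the same for the moment, N m; "gripper_width": opening from 0.0 (shut) to 1.0 (fully open).
Only numpy, scipy, OpenCV 4.12 (cv2) and the standard library are available. Lean on these libraries where they do the work, as an engineer would, in place of code of your own. Each camera call takes 0.05 s, during which the arm holds its last target.

## Task

Fit the chopping blade on the cutter's drive shaft: turn it under light pressure until its tabs drop into the slot and the blade sits fully home, without forcing it down. Then put the lid on so that it lies flat on the bowl, let go, and leave the other things on the counter where they stand.

Things in the scene. Friction and masses are not known exactly. Their poses are not given: they have to be found in the camera images.
- machine: The cutter, fixed: a grey motor base 252 x 216 mm, 105 mm high, with an open steel bowl on it. Origin on the counter under the bowl's axis; z up; -x is the front with the control plate, so its x axis is the front-to-back line. A steel drive shaft stands up on the bowl's axis. Pressing the blade on the machine harder than 40 N counts as forcing it.
- bowl_rim (a point): Centre of the bowl's mouth, level with the rim, 219 mm above the counter. Inside diameter 172 mm, inside floor at 110 mm, outside diameter 184 mm; an upright handle on the machine's +y side reaches 135 mm from the axis, up to 205 mm height, and behind the bowl (+x) a latch post stands to 210 mm height.
- shaft_tip (a point): Tip of the drive shaft, 170 mm above the counter, on the bowl's axis (fixed to the machine: it does not turn with the shaft). The shaft's top is a round pin 14 mm in diameter and 15 mm high, its tip tapered over 5 mm; it rises from the middle of the shoulder below.
- shoulder (a point): Centre of the shaft's flat shoulder, 155 mm above the counter, 28 mm in diameter, top edge bevelled 3.5 mm. One slot, 9 mm wide and 14 mm deep, crosses it from side to side (the pin stands in it). The shaft has stopped with the slot at any angle: not measured, to be seen or felt; a half turn of the blade always finds it. Below, the stem ends on a seat flange at 114 mm. The shaft turns against 0.15 N m.
- blade_grip (a point): Centre of the finger grip of the chopping blade (130 to 210 g, standing upright): a black bar on the hub, 36 mm long along the blade's x, 18 mm thick along y, 36 mm high. It is on the hub's axis (z, up), 82 mm above the hub's foot, 18 mm below the top. With the tabs resting on the shoulder it is 208 mm above the counter; fully home 196 mm. Either half turn fits.
- blade_tabs (a point): Point on the hub's axis level with the undersides of the tabs, 29 mm above the foot. The black hub is 42 mm in diameter, hollow from below: bore 32 mm wide, 58 mm deep. Inside, two opposite tabs on the blade's +x and -x sides, 5 mm wide, reach in to 9 mm from the axis. Two curved steel blades reach 75 mm from the axis, 10 and 24 mm above the foot. Home: foot on the flange, 114 mm.
- lid_grip (a point): Centre of the lid's black knob, 32 mm in diameter and 30 mm high (15 mm below its top), on the lid's axis z. The lid (160 to 260 g) lies flat on the counter, right way up: a clear plate 194 mm in diameter and 5 mm thick, its underside 24 mm below this point; under it a ring, 156 mm outside diameter, 8 mm deep, goes inside the bowl. Lid on the bowl: this point is 243 mm above the counter.
- dough_paddle: Bystander: a white plastic dough paddle with a short hub, 48 mm high, 106 mm across, not wanted. Origin at the centre of its foot.
- mix_bowl: Bystander: a small steel mixing bowl, 144 mm across, 60 mm high. Origin under its centre.
- shaker: Bystander: a metal shaker can with a paper label, 68 mm in diameter, 105 mm high. Origin under its centre.
- milk_jug: Bystander: a steel milk jug with a handle, 72 mm in diameter, 85 mm high. Origin under its centre.
- spatula: Bystander: a spatula 240 mm long lying on the counter. Origin under its middle.
- syrup: Bystander: an amber glass bottle 68 mm in diameter, 210 mm high. Origin under its centre.
Mind the look-alikes: they are no part of the job. What is shaped like the part that bears blade_grip but pink is not meant. What is shaped like the part that bears lid_grip but pink is not meant.

How it is judged:
By the outcome, as a careful person would: the job done as asked, in the order asked, and still so for the second after the job is handed in, with the robot touching nothing.
It also fails if it takes over 72 s, if anything falls off the work surface, if the arm or the gripper's body presses on something with over 40 N, if the wrist force passes 120 N, or if a joint passes its speed limit or range.

## Working session

There is one attempt and no reset: what is moved stays moved. The work goes in short steps, Python scripts to look and compute and a tool call to move; the robot and the scene stay as the last step left them, time stands still between calls to the robot, and variables do not carry over. Pictures are saved under pics/ and viewed, and the job is handed in when it is done.

Besides the shell and the picture viewer there is one more tool, called after ">>>" as name(argument=value, ...), one argument or row to a line, values as JSON. carry_out: Moves the arm, as the interface text tells. Shift numbers are shares of 0.04 m and turn numbers shares of 5 degrees, none past 1 either way. Its arguments: {"type":"object","properties":{"moves":{"type":"array"}},"required":["moves"]}

```bash
ls; mkdir -p pics
python3 - <<'E'
from plant import state, grab_frame, ticket, manip
import cv2
s=state(); print(s); print(manip, getattr(manip,'grip_depth',None))
for n in("scene","top","wrist"):
    f=grab_frame(n); cv2.imwrite(f'pics/{n}0.png',f['frame'][:,:,::-1])
    import numpy as np
    np.savez(f'{n}0.npz',**{k:v for k,v in f.items()})
    print(n,f['K'].tolist(),f.get('world_from_camera',f.get('hand_eye')).tolist())
E
```

```text
pics
{'time': 0.0, 'joint_pos': array([ 1.06199952e+00,  5.33366294e-02,  1.61427707e+00, -2.67597812e-05,
        1.47600640e+00, -1.19011128e-01]), 'joint_vel': array([-1.39253610e-03,  1.67144375e-03,  1.47149499e-03,  3.59036837e-04,
       -1.20725287e-03,  8.94066646e-05]), 'joint_efforts': array([ 9.71000045e-04, -3.93697572e+01, -3.70168912e+01, -4.87105251e-05,
        7.22828656e-03,  3.57052636e-05]), 'tool_pos': array([0.23720353, 0.57756995, 0.23008568]), 'tool_rot': array([ 4.72316317e-04,  8.30658292e-01,  5.56781622e-01, -8.97066318e-04]), 'contact_force': array([-0.7602456 ,  0.39734145,  0.00435917]), 'ft_torque': array([ 0.03745933,  0.07112471, -0.00126592]), 'gripper_width': 1.0027171931328642}
<Robot object at 0x7f207ff7ba10> 0.0187
scene [[479.19991377958996, 0.0, 255.22116085883587], [0.0, 479.19991377958996, 193.27632430530824], [0.0, 0.0, 1.0]] [[0.7414998402776243, 0.5593585106532818, -0.37053480730965105, 1.0013153252471654], [0.6709147937747105, -0.6122397714048194, 0.41837280241957936, -0.6097560233171647], [0.007164241934466148, -0.5588206500031268
[... 172 characters left out ...]
, 1.0]] [[0.004161733473617128, -0.9981281645594894, 0.06101513818389328, 0.3661773439133925], [-0.9998220159340834, -0.003030484448298368, 0.018621294732493042, -0.0175240785430039], [-0.018401533305687504, -0.06108177532712715, -0.9979631257190249, 1.4734603687904475], [0.0, 0.0, 0.0, 1.0]]
wrist [[323.3105286182696, 0.0, 253.5361462677213], [0.0, 323.3105286182696, 192.91290809762944], [0.0, 0.0, 1.0]] [[0.9999999546654459, 4.373676908587048e-06, -0.0003010813418998128, -0.0005075196380743829], [8.823163165838033e-05, 0.9517498905888919, 0.30687479202308127, -0.07866685289802793], [0.0002878963054031467, -0.3068748046759479, 0.9517498470558393, -0.14254718018433563], [0.0, 0.0, 0.0, 1.0]]
```

View pics/scene0.png

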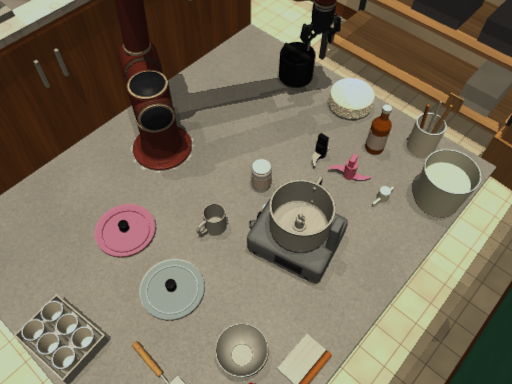

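View pics/top0.png

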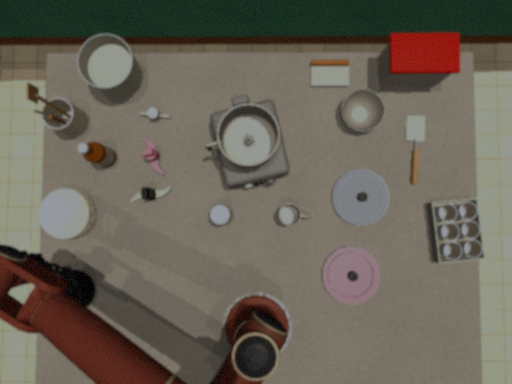

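View pics/wrist0.png

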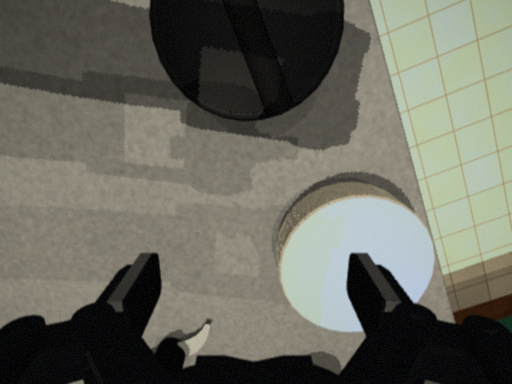

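The top view shows the black-hub blade near (148,194), the clear lid near (361,197), and the machine bowl near (248,135). I'll enlarge these.

```bash
cat > h.py <<'E'
import numpy as np, cv2
from scipy.spatial.transform import Rotation as R
def load(n): 
    d=np.load(f'{n}.npz'); return d
def w(d,u,v,z=None,T=None):
    K=d['K']; T=d['world_from_camera'] if T is None else T
    r=np.array([(u-K[0,2])/K[0,0],(v-K[1,2])/K[1,1],1.0])
    if z is None:
        return (T@np.r_[r*d['z_map'][int(round(v)),int(round(u))],1])[:3]
    D=T[:3,:3]@r; return T[:3,3]+D*(z-T[2,3])/D[2]
def cloud(d,T=None):
    K=d['K']; T=d['world_from_camera'] if T is None else T
    v,u=np.mgrid[0:384,0:512]; Z=d['z_map']
    P=np.stack([(u-K[0,2])/K[0,0]*Z,(v-K[1,2])/K[1,1]*Z,Z],-1)
    P=P@T[:3,:3].T+T[:3,3]; P[Z==0]=np.nan; return P
def crop(img,x0,y0,x1,y1,s,name):
    cv2.imwrite(name,cv2.resize(img[y0:y1,x0:x1,::-1],None,fx=s,fy=s,interpolation=cv2.INTER_CUBIC))
E
python3 - <<'E'
from h import *
d=load('top0'); s=load('scene0')
crop(d['frame'],115,90,305,240,4,'pics/c1.png')
crop(s['frame'],230,120,400,280,4,'pics/c2.png')
for n,d in(('top',d),('scene',s)):
    P=cloud(d)
    # band heights
    def c(x0,x1,y0,y1,z0,z1):
        m=(P[...,0]>x0)&(P[...,0]<x1)&(P[...,1]>y0)&(P[...,1]<y1)&(P[...,2]>z0)&(P[...,2]<z1)
        return P[m]
    if n=='top':
        print('blade',w(d,148,194),'lid',w(d,361,197),'rim',w(d,248,135),'shaft',w(d,249,142))
    g=w(load('top0'),148,194,.1); q=c(g[0]-.03,g[0]+.03,g[1]-.03,g[1]+.03,.085,.115); print(n,'bladegrip',len(q),q.mean(0),q.min(0),q.max(0))
    g=w(load('top0'),361,197,.04); q=c(g[0]-.03,g[0]+.03,g[1]-.03,g[1]+.03,.03,.06); print(n,'knob',len(q),q.mean(0),q.min(0),q.max(0))
    q=c(g[0]-.12,g[0]+.12,g[1]-.12,g[1]+.12,.006,.022); print(n,'lidplate',len(q),q.mean(0),q.min(0),q.max(0))
    g=w(load('top0'),248,135,.219); q=c(g[0]-.12,g[0]+.12,g[1]-.12,g[1]+.12,.214,.225);print(n,'rim',len(q),q.mean(0),q.min(0),q.max(0))
    f=cv2.fitEllipse(q[:,:2].astype(np.float32)*1000); print(f)
E
```

```text
blade [0.44399898 0.35486602 0.07674657] lid [ 0.43809981 -0.3471386   0.04335643] rim [0.62632678 0.02605547 0.14325453] shaft [0.60547065 0.02302934 0.13620545]
top bladegrip 76 [0.44622907 0.362371   0.09792164] [0.42964677 0.35367055 0.08593056] [0.46304329 0.37340528 0.10718132]
top knob 77 [ 0.43795507 -0.34919494  0.04554773] [ 0.42448072 -0.36609249  0.03144663] [ 0.45134274 -0.33503781  0.05297946]
top lidplate 2492 [ 0.43863294 -0.35089084  0.01271723] [ 0.32103331 -0.46564932  0.00601324] [ 0.55644808 -0.22974273  0.02165415]
top rim 407 [0.61451437 0.02558207 0.21848236] [ 0.51953436 -0.06796262  0.21400043] [0.72686159 0.11866365 0.2249002 ]
((613.3447265625, 24.851442337036133), (180.81124877929688, 181.74957275390625), 101.09439086914062)
scene bladegrip 67 [0.45271133 0.36103822 0.09648342] [0.43301891 0.3532365  0.08619562] [0.47102182 0.37452759 0.10521398]
scene knob 106 [ 0.44415723 -0.35118592  0.0440877 ] [ 0.42576735 -0.36607951  0.03015754] [ 0.45865888 -0.33453983  0.05390452]
scene lidplate 2979 [ 0.44410847 -0.3526799   0.0123444 ] [ 0.31834405 -0.46613717  0.00600101] [ 0.55306597 -0.22848     0.02170423]
scene rim 410 [0.61961923 0.02368029 0.21832027] [ 0.52428509 -0.06783891  0.21407237] [0.72868662 0.11922875 0.22469451]
((618.0040893554688, 24.453954696655273), (180.30087280273438, 181.63720703125), 103.03742218017578)
```

View pics/c1.png

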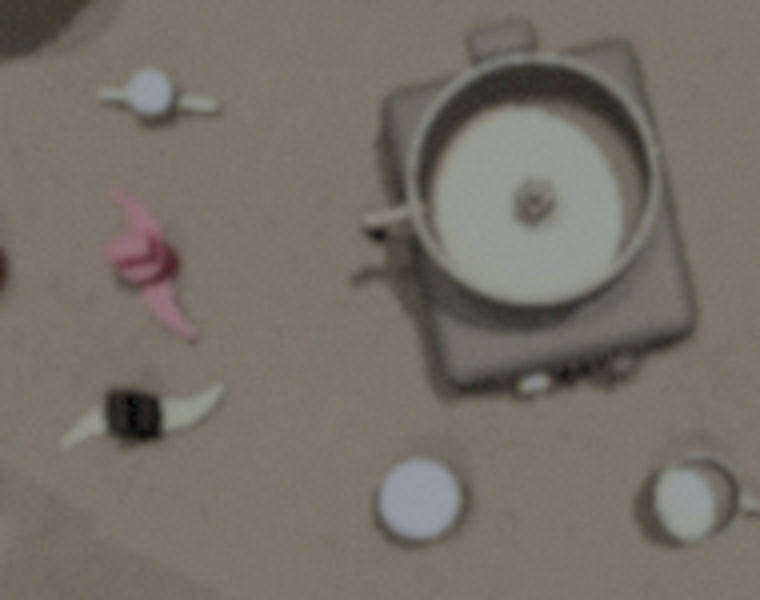

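View pics/c2.png

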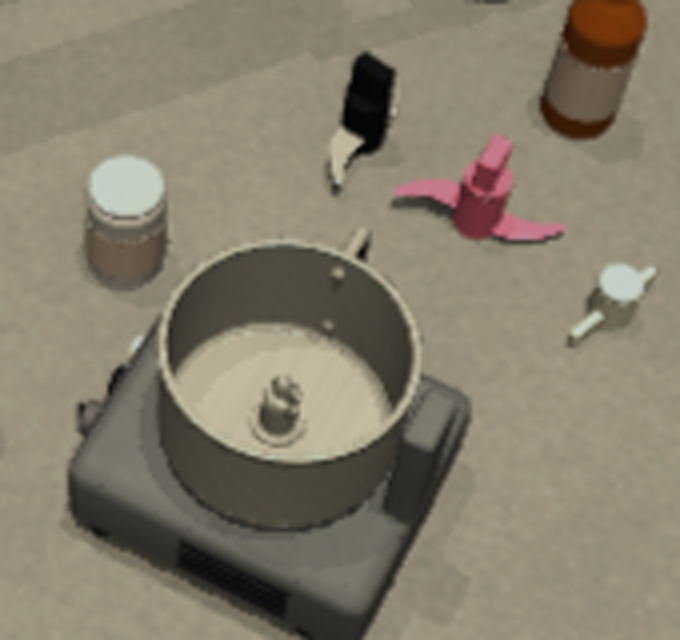

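>>> carry_out(
  moves=[
    [[0,0,0,-0.37,0.87,-0.1,1],[0,0,0,-0.37,0.87,-0.1,1],[0,0,0,-0.37,0.87,-0.1,1],[0,0,0,-0.37,0.87,-0.1,1],[0,0,0,-0.37,0.87,-0.1,1],[0,0,0,-0.37,0.87,-0.1,1],[0,0,0,-0.37,0.87,-0.1,1],[0,0,0,-0.37,0.87,-0.1,1]],
  ],
)

```text
time: 0.82
tool_pos: [0.4509, 0.3612, 0.2632]
tool_rot: [-0.0, 0.831, 0.557, -0.0]
contact_force: [0.2, 0.3, 0.8]
gripper_width: 1.002
```

```bash
cat >> h.py <<'E'
def snap(tag):
    from plant import state, grab_frame
    s=state(); f=grab_frame('wrist')
    q=s['tool_rot']; T=np.eye(4); T[:3,:3]=R.from_quat([q[1],q[2],q[3],q[0]]).as_matrix(); T[:3,3]=s['tool_pos']
    W=T@f['hand_eye']; np.savez(f'{tag}.npz',frame=f['frame'],z_map=f['z_map'],K=f['K'],world_from_camera=W)
    cv2.imwrite(f'pics/{tag}.png',f['frame'][:,:,::-1])
    print('t',s['time'],'pos',s['tool_pos'].round(4),'x',T[:3,0].round(4),'y',T[:3,1].round(4),'z',T[:3,2].round(4),'F',s['contact_force'].round(2),'M',s['ft_torque'].round(3),'g',s['gripper_width'],'j',s['joint_pos'].round(2))
    return load(tag),T
E
python3 -c "
from h import *
snap('w1')"
```

```text
t 0.8167 pos [0.4509 0.3612 0.2632] x [ 3.799e-01  9.250e-01 -2.000e-04] y [ 9.250e-01 -3.799e-01 -2.000e-04] z [-2.e-04 -1.e-04 -1.e+00] F [0.2  0.34 0.75] M [ 0.032 -0.01  -0.018] g 1.0018362503901133 j [ 0.55 -0.08  1.69  0.    1.53 -0.63]
```

View pics/w1.png

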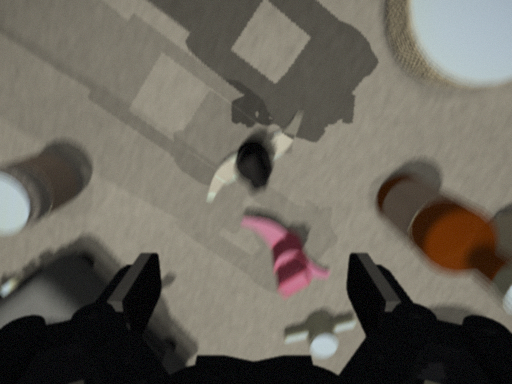

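Run:
```python
from h import *
d=load('w1'); crop(np.clip(d['frame'].astype(float)*1.8,0,255).astype(np.uint8),200,100,310,210,6,'pics/c3.png')
P=cloud(d); m=np.zeros((384,512),bool); m[120:200,225:285]=1
for z0,z1 in((.09,.108),(.065,.09),(.045,.064),(.008,.03)):
    k=m&(P[...,2]>z0)&(P[...,2]<z1); q=P[k]; v,u=np.nonzero(k)
    if len(q)>4: print(z0,len(q),q.mean(0).round(4),(q.min(0)).round(4),q.max(0).round(4),'minrect',cv2.minAreaRect((q[:,:2]*1000).astype(np.float32)),u.mean(),v.mean())
```

```text
0.09 697 [0.446  0.3643 0.099 ] [0.4291 0.3542 0.0905] [0.4652 0.3737 0.1016] minrect ((447.2464904785156, 363.9127197265625), (36.13967514038086, 19.219470977783203), 1.3188189268112183) 255.26829268292684 167.49641319942612
0.065 118 [0.4366 0.3678 0.0771] [0.4281 0.3456 0.0651] [0.4608 0.3806 0.0897] minrect ((441.62835693359375, 367.0655212402344), (39.10605239868164, 27.576799392700195), 62.077823638916016) 254.79661016949152 153.03389830508473
0.045 378 [0.4417 0.3674 0.0614] [0.4263 0.3432 0.0453] [0.4645 0.3848 0.064 ] minrect ((444.90960693359375, 364.22064208984375), (41.38684844970703, 37.05918884277344), 84.63749694824219) 256.2883597883598 154.8042328042328
0.008 698 [0.4446 0.3657 0.0178] [0.4262 0.3178 0.0084] [0.4629 0.4077 0.0296] minrect ((443.0921325683594, 362.471923828125), (33.67943572998047, 91.69338989257812), 3.7113943099975586) 255.4942693409742 150.52722063037248
```

View pics/c3.png

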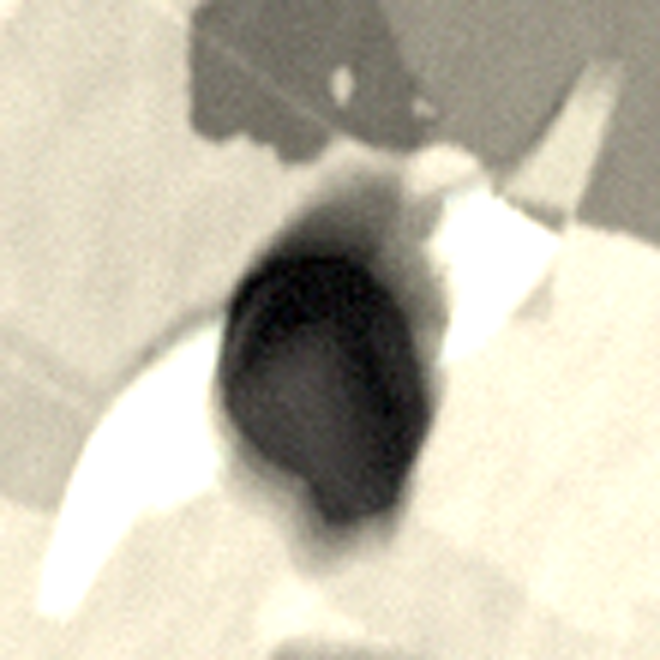

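>>> carry_out(
  moves=[
    [[0,0,-0.944,0,0,0.4,1],[0,0,-0.944,0,0,0.4,1],[0,0,-0.944,0,0,0.4,1],[0,0,-0.944,0,0,0.4,1],[0,0,-0.944,0,0,0.4,1],[0,0,0,0.07,-0.09,0,1],[0,0,0,0,0,0,1]],
  ],
)

```text
time: 1.45
tool_pos: [0.445, 0.3655, 0.182]
tool_rot: [-0.001, 0.7, 0.714, -0.001]
contact_force: [0.3, 1.0, 0.4]
gripper_width: 0.998
```

Run:
```python
from h import *
d,T=snap('w2')
P=cloud(d); g=np.array([.447,.364])
k=(abs(P[...,0]-g[0])<.035)&(abs(P[...,1]-g[1])<.03)&(P[...,2]>.095)&(P[...,2]<.105)
v,u=np.nonzero(k);q=P[k];print(len(q),q.mean(0),u.mean(),v.mean(),cv2.minAreaRect((q[:,:2]*1000).astype(np.float32)))
```

```text
t 1.45 pos [0.445  0.3655 0.182 ] x [-0.0204  0.9998 -0.0013] y [ 0.9998  0.0204 -0.0029] z [-0.0029 -0.0013 -1.    ] F [0.3  1.04 0.36] M [-0.026  0.038  0.006] g 0.9978192858643332 j [ 0.56 -0.03  1.78  0.    1.39 -1.03]
1084 [0.44573205 0.36363436 0.09941228] 251.85885608856088 202.09963099630997 ((446.8306884765625, 363.7123107910156), (35.59317398071289, 17.887645721435547), 0.5743460059165955)
```

View pics/w2.png

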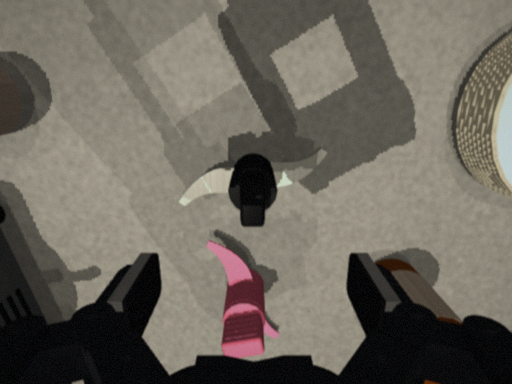

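>>> carry_out(
  moves=[
    [[0,0,0,-0.04,0.04,0.7,1],[0,0,0,0,0,0.7,1],[0,0,0,0,0,0.7,1],[0,0,0,0,0,0.7,1],[0,0,0,0,0,0,1],[0,0,0,0,0,0,1]],
  ],
)

```text
time: 2.0
tool_pos: [0.4476, 0.3638, 0.0712]
tool_rot: [-0.0, 0.7, 0.715, -0.001]
contact_force: [0.7, -0.4, -0.2]
gripper_width: 1.008
```

Run:
```python
from h import *
d,T=snap('w3')
P=cloud(d); g=np.array([.447,.364])
k=(abs(P[...,0]-g[0])<.035)&(abs(P[...,1]-g[1])<.03)&(P[...,2]>.095)&(P[...,2]<.105)
v,u=np.nonzero(k);q=P[k];print(len(q),q.mean(0),u.mean(),v.mean(),cv2.minAreaRect((q[:,:2]*1000).astype(np.float32)))
```

```text
t 2.0 pos [0.4476 0.3638 0.0712] x [-2.140e-02  9.998e-01 -9.000e-04] y [ 0.9998  0.0214 -0.0015] z [-0.0015 -0.001  -1.    ] F [ 0.69 -0.36 -0.22] M [ 0.017 -0.037  0.018] g 1.0075419903494236 j [ 0.55  0.09  1.85 -0.    1.2  -1.04]
3285 [0.44499961 0.36367781 0.09938404] 254.45783866057837 284.12663622526634 ((446.84979248046875, 363.6040954589844), (36.17425537109375, 18.721574783325195), 0.20214426517486572)
```

View pics/w3.png

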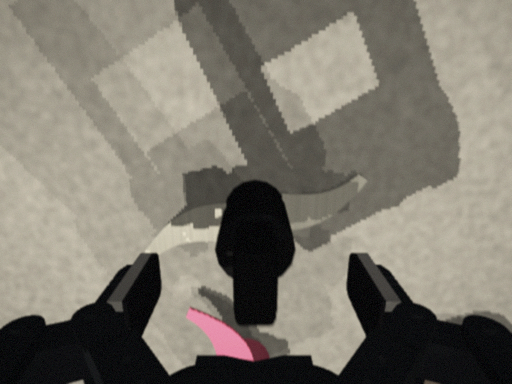

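>>> carry_out(
  moves=[
    [[0,0,0,0,0,0,-1],[0,0,0,0,0,0,-1],[0,0,0,0,0,0,-1],[0,0,0,0,0,0,-1],[0,0,0,0,0,0,-1],[0,0,0,0,0,0,-1],[0,0,0,0,0,0,-1],[0,0,0,0,0,-0.2,-1]],
  ],
)

```text
time: 2.72
tool_pos: [0.4468, 0.3631, 0.0777]
tool_rot: [-0.0, 0.699, 0.715, -0.002]
contact_force: [-0.7, -0.9, -3.3]
gripper_width: 0.199
```

Run:
```python
from h import *
d,T=snap('w4')
```

```text
t 2.7167 pos [0.4468 0.3631 0.0777] x [-0.0221  0.9998 -0.0019] y [ 0.9998  0.022  -0.0031] z [-0.0031 -0.002  -1.    ] F [-0.69 -0.92 -3.28] M [-0.052 -0.01   0.02 ] g 0.19903976682831329 j [ 0.55  0.08  1.85 -0.    1.21 -1.04]
```

>>> carry_out(
  moves=[
    [[0,0,0,0,0,-0.98,-1],[0,0,0,0,0,-0.98,-1],[0,0,0,0,0,-0.98,-1],[0,0,0,0,0,-0.98,-1],[0,0,0,0,0,-0.98,-1],[0,0,0,0,0,-0.98,-1],[0,0,0,-0.78,0.535,0,-1],[0,0,0,-0.78,0.535,0,-1]],
  ],
)

```text
time: 3.43
tool_pos: [0.493, 0.3036, 0.3194]
tool_rot: [0.001, 0.698, 0.716, 0.004]
contact_force: [1.7, 1.4, -2.4]
gripper_width: 0.201
```

>>> carry_out(
  moves=[
    [[0,0,0,-0.78,0.535,0,-1],[0,0,0,-0.78,0.535,0,-1],[0,0,0,-0.78,0.535,0,-1],[0,0,0,-0.78,0.535,0,-1],[0,0,0,-0.78,0.535,0,-1],[0,0,0,-0.78,0.535,0,-1],[0,0,0,-0.78,0.535,0,-1],[0,0,0,-0.78,0.535,0,-1]],
  ],
)

```text
time: 4.1
tool_pos: [0.6693, 0.055, 0.314]
tool_rot: [-0.0, 0.699, 0.715, -0.0]
contact_force: [0.2, 0.6, -1.7]
gripper_width: 0.203
```

>>> carry_out(
  moves=[
    [[0,0,0,-0.78,0.535,0,-1],[0,0,0,0,0,0,-1],[0,0,0,0,0,0,-1]],
  ],
)

```text
time: 4.35
tool_pos: [0.6912, 0.024, 0.313]
tool_rot: [-0.001, 0.7, 0.714, -0.001]
contact_force: [-0.7, 1.1, -1.0]
gripper_width: 0.198
```

Run:
```python
from h import *
d,T=snap('w5')
```

```text
t 4.35 pos [0.6912 0.024  0.313 ] x [-1.890e-02  9.998e-01  3.000e-04] y [ 0.9998  0.0189 -0.0026] z [-2.6e-03  3.0e-04 -1.0e+00] F [-0.65  1.14 -0.98] M [ 0.019  0.006 -0.023] g 0.19768848045227916 j [-0.07  0.18  1.35  0.    1.62 -1.66]
```

View pics/w5.png

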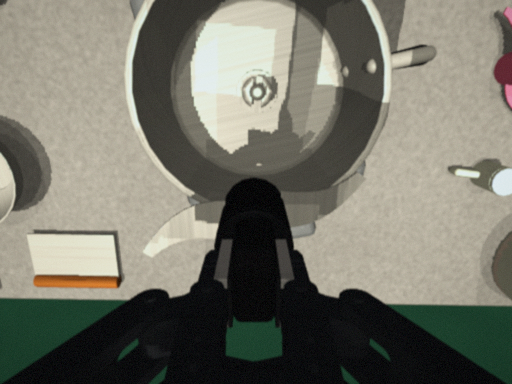

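Run:
```python
from h import *
d=load('w5'); crop(d['frame'],225,60,291,124,10,'pics/c5.png')
P=cloud(d)
print(w(d,258,91),w(d,258,91,.17))
k=(P[...,2]>.15)&(P[...,2]<.175); k[:60]=0;k[125:]=0;k[:,:225]=0;k[:,291:]=0
q=P[k]; print('shoulder',len(q),q.mean(0),cv2.minEnclosingCircle((q[:,:2]*1000).astype(np.float32)))
k=(P[...,2]>.163)&(P[...,2]<.175); k[:60]=0;k[125:]=0;k[:,:225]=0;k[:,291:]=0
q=P[k]; print('pin',len(q),q.mean(0),cv2.minEnclosingCircle((q[:,:2]*1000).astype(np.float32)))
k=(P[...,2]>.212)&(P[...,2]<.225)&(np.hypot(P[...,0]-.616,P[...,1]-.025)<.1)
q=P[k];print('rim',len(q),cv2.fitEllipse((q[:,:2]*1000).astype(np.float32)))
sub=(P[60:124,225:291,2]*1000)
im=np.clip((sub-135)/40,0,1)*255
cv2.imwrite('pics/c5z.png',cv2.resize(np.nan_to_num(im).astype(np.uint8),None,fx=9,fy=9,interpolation=0))
```

```text
[0.61373136 0.02585558 0.16998763] [0.61373132 0.02585542 0.17      ]
shoulder 621 [0.61418779 0.0245517  0.15850231] ((614.3325805664062, 24.614768981933594), 13.950586318969727)
pin 211 [0.61424926 0.02457972 0.1677875 ] ((614.333740234375, 24.557861328125), 6.906214714050293)
rim 4841 ((614.4154663085938, 24.5589656829834), (177.80368041992188, 179.3829803466797), 8.65804672241211)
```

View pics/c5.png

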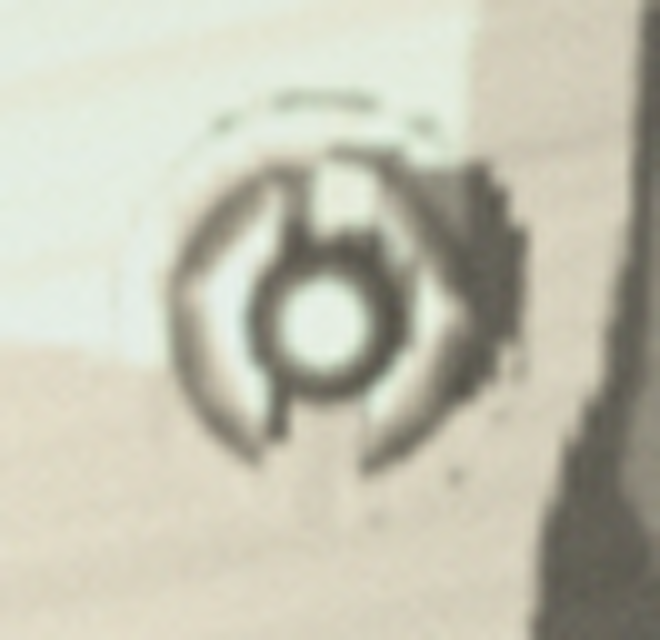

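View pics/c5z.png

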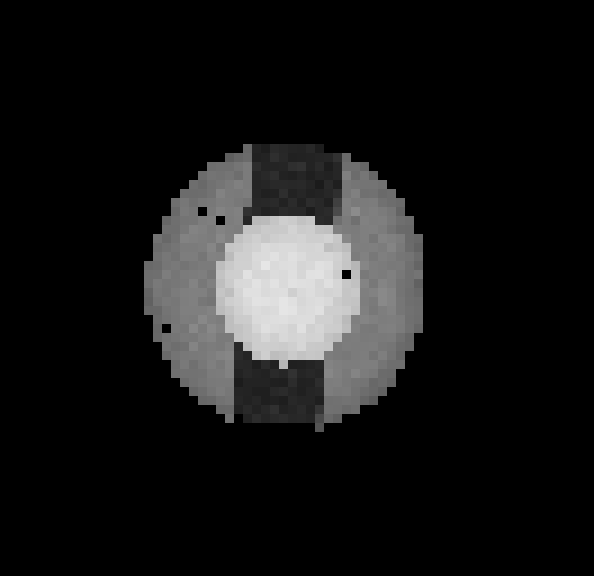

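Run:
```python
from h import *
d=load('w5'); P=cloud(d)
k=(P[...,2]>.136)&(P[...,2]<.149); k[:70]=0;k[115:]=0;k[:,:240]=0;k[:,275:]=0
q=P[k]; q=q[np.hypot(q[:,0]-.6143,q[:,1]-.0246)<.0145]
# centers of both ends
a=q[q[:,0]<.6143].mean(0); b=q[q[:,0]>.6143].mean(0); print(len(q),a,b,np.degrees(np.arctan2(b[1]-a[1],b[0]-a[0])), cv2.minAreaRect((q[:,:2]*1000).astype(np.float32)))
# bar top in hand: z approx TCP+.0108+.018
zt=.313+.0288
k=(abs(P[...,2]-zt)<.006)&(abs(P[...,0]-.691)<.05)&(abs(P[...,1]-.024)<.03); q=P[k]; print('bar',len(q),q.mean(0),q.min(0),q.max(0),cv2.minAreaRect((q[:,:2]*1000).astype(np.float32)))
for z0,z1 in((.23,.245),(.245,.262),(.295,.312)):
    k=(P[...,2]>z0)&(P[...,2]<z1)&(abs(P[...,0]-.691)<.1)&(abs(P[...,1]-.024)<.09); q=P[k]; print(z0,len(q),q.min(0),q.max(0)) if len(q) else 0
```

```text
154 [0.60403111 0.02541119 0.14114509] [0.624504   0.02408955 0.14110586] -3.693611948065312 ((614.0545043945312, 24.71207046508789), (9.048564910888672, 27.112548828125), 86.93865966796875)
bar 4189 [0.68678483 0.02341041 0.34066514] [0.67192964 0.00122087 0.33580395] [0.70839584 0.04551904 0.34778565] ((688.7160034179688, 21.470439910888672), (38.02215576171875, 36.72056198120117), 54.19573974609375)
0.23 63 [0.6691418  0.00498121 0.24060479] [0.68118121 0.04085158 0.24492498]
0.245 2501 [0.66183876 0.00423118 0.24502416] [0.70132288 0.0960229  0.26199129]
0.295 1571 [0.66920933 0.00279788 0.29503082] [0.69222897 0.04419843 0.31197688]
```

Run:
```python
from h import *
d=load('w5'); P=cloud(d)
for z0,z1 in((.333,.337),(.337,.346)):
  k=(P[...,2]>z0)&(P[...,2]<z1)&(abs(P[...,0]-.691)<.05)&(abs(P[...,1]-.0245)<.006); q=P[k]; print('bar',len(q),np.percentile(q,[0,1,50,99,100],axis=0).round(4).tolist())
k=(P[...,2]>.330)&(P[...,2]<.346)&(abs(P[...,1]-.0245)<.03)&(P[...,0]>.672)&(P[...,0]<.677); q=P[k]; print('w',q[:,1].min(),q[:,1].max(),len(q))
k=(P[...,2]>.295)&(P[...,2]<.31)&(abs(P[...,0]-.691)<.03)&(abs(P[...,1]-.024)<.03);q=P[k]
print('hubtop',len(q),np.median(q,0)); c=cv2.minEnclosingCircle((q[:,:2]*1000).astype(np.float32)); print(c)
```

```text
bar 121 [[0.672, 0.0188, 0.333], [0.6721, 0.0188, 0.333], [0.6727, 0.0242, 0.335], [0.6731, 0.0304, 0.3369], [0.6734, 0.0305, 0.337]]
bar 2229 [[0.6719, 0.0185, 0.337], [0.6724, 0.0187, 0.3376], [0.6877, 0.0245, 0.3406], [0.7073, 0.0303, 0.3419], [0.7084, 0.0305, 0.343]]
w 0.013793263622730827 0.032688244442185356 895
hubtop 1516 [0.67581759 0.02291825 0.30443601]
((689.7703857421875, 23.453702926635742), 20.80173110961914)
```

>>> carry_out(
  moves=[
    [[0,0,0.9,0,0,0,-1],[0,0,0,-0.027,-0.63,0,-1],[0,0,0,-0.027,-0.63,0,-1],[0,0,0,-0.027,-0.636,0,-1],[0,0,0,0,0,0,-1],[0,0,0,0,0,0,-1],[0,0,0,0,0,0,-1]],
  ],
)

```text
time: 4.98
tool_pos: [0.615, 0.028, 0.3151]
tool_rot: [0.0, 0.726, 0.687, 0.0]
contact_force: [0.2, -0.5, -1.8]
gripper_width: 0.198
```

Run:
```python
from h import *
from plant import state,grab_frame
d,T=snap('w6')
f=grab_frame('scene'); crop(f['frame'],230,120,400,280,4,'pics/c6.png')
```

```text
t 4.9833 pos [0.615  0.028  0.3151] x [5.510e-02 9.985e-01 1.000e-04] y [ 0.9985 -0.0551  0.0013] z [ 0.0013  0.     -1.    ] F [ 0.21 -0.46 -1.85] M [-0.029  0.002  0.005] g 0.19833489359735318 j [-0.08 -0.01  1.53  0.    1.61 -1.59]
```

View pics/c6.png

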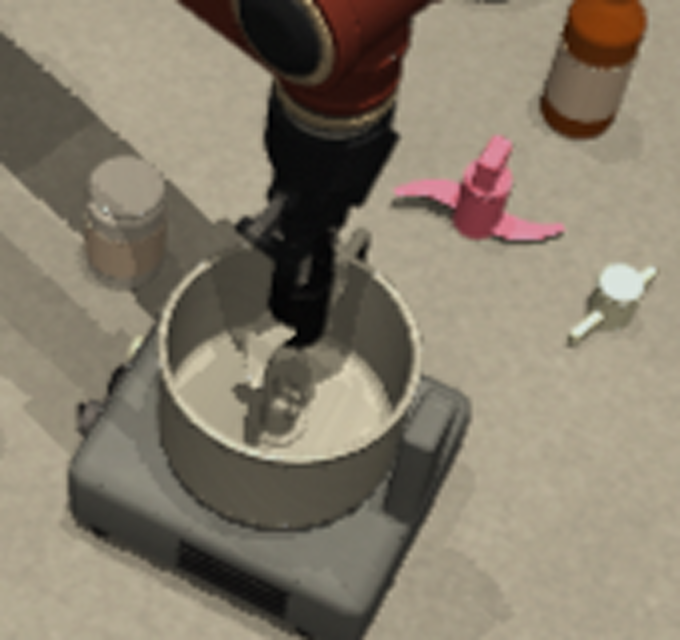

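>>> carry_out(
  moves=[
    [[0,0,0,-0.05,0,0.5,-1],[0,0,0,0,0,0.5,-1],[0,0,0,0,0,0.5,-1],[0,0,0,0,0,0.1,-1],[0,0,0,0,0,0,-1],[0,0,0,0,0,0,-1]],
  ],
)

```text
time: 5.58
tool_pos: [0.6155, 0.0251, 0.2511]
tool_rot: [0.0, 0.727, 0.687, 0.0]
contact_force: [0.3, -0.2, -1.3]
gripper_width: 0.199
```

Run:
```python
from h import *
from plant import state,grab_frame
d,T=snap('w7')
f=grab_frame('scene'); crop(f['frame'],260,160,350,250,7,'pics/c7.png')
```

```text
t 5.5833 pos [0.6155 0.0251 0.2511] x [0.0563 0.9984 0.    ] y [ 9.984e-01 -5.630e-02  5.000e-04] z [ 5.e-04 -0.e+00 -1.e+00] F [ 0.34 -0.18 -1.33] M [0.009 0.024 0.051] g 0.1992384368538335 j [-0.08  0.02  1.61  0.    1.51 -1.59]
```

View pics/c7.png

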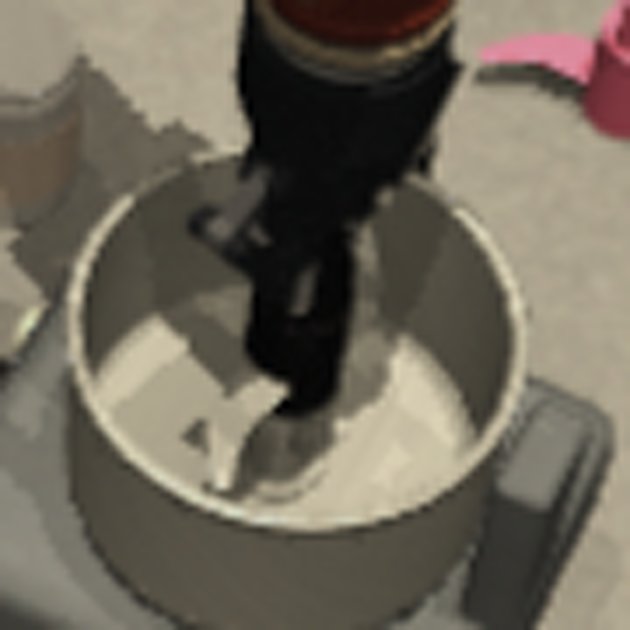

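View pics/w7.png

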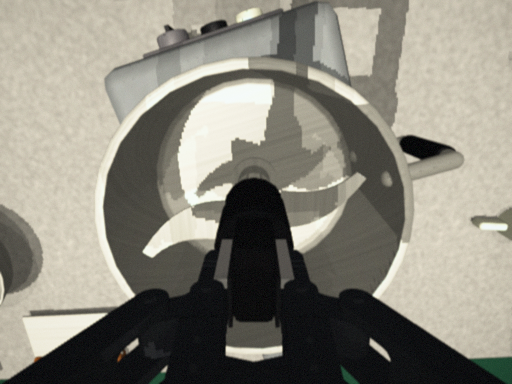

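>>> carry_out(
  moves=[
    [[0,0,0,0,0,0.3,-1],[0,0,0,0,0,0.3,-1],[0,0,0,0,0,0.3,-1],[0,0,0,0,0,0,-1],[0,0,0,0,0,0,-1]],
  ],
)

```text
time: 6.1
tool_pos: [0.6139, 0.0251, 0.2123]
tool_rot: [-0.001, 0.727, 0.687, -0.001]
contact_force: [0.0, 0.5, -1.5]
gripper_width: 0.199
```

>>> carry_out(
  moves=[
    [[0,0,0,0,0,0.1,-1],[0,0,0,0,0,0.1,-1],[0,0,0,0,0,0.1,-1],[0,0,0,0,0,0,-1]],
  ],
)

```text
time: 6.43
tool_pos: [0.6144, 0.0251, 0.2015]
tool_rot: [-0.001, 0.727, 0.687, -0.001]
contact_force: [-0.4, 0.1, -1.3]
gripper_width: 0.197
```

>>> carry_out(
  moves=[
    [[0,0,0,0,0,0.06,-1],[0,0,0,0,0,0.06,-1],[0,0,0,0,0,0,-1]],
  ],
)

```text
time: 6.68
tool_pos: [0.6147, 0.0251, 0.1972]
tool_rot: [-0.0, 0.727, 0.687, -0.0]
contact_force: [-0.2, -0.6, -1.8]
gripper_width: 0.202
```

>>> carry_out(
  moves=[
    [[0,0,0,0,0,0.04,-1],[0,0,0,0,0,0.04,-1],[0,0,0,0,0,0,-1]],
  ],
)

```text
time: 6.93
tool_pos: [0.6147, 0.0251, 0.1942]
tool_rot: [-0.0, 0.727, 0.687, -0.0]
contact_force: [0.0, 0.6, -1.4]
gripper_width: 0.198
```

>>> carry_out(
  moves=[
    [[0,0,0,0,0,0.05,-1],[0,0,0,0,0,0.05,-1],[0,0,0,0,0,0,-1]],
  ],
)

```text
time: 7.18
tool_pos: [0.6146, 0.0251, 0.1899]
tool_rot: [-0.0, 0.727, 0.687, -0.0]
contact_force: [-0.4, 0.3, -1.6]
gripper_width: 0.2
```

>>> carry_out(
  moves=[
    [[0,0,0,0,0,0.03,-1],[0,0,0,0,0,0.03,-1],[0,0,0,0,0,0,-1]],
  ],
)

```text
time: 7.43
tool_pos: [0.6148, 0.0251, 0.1878]
tool_rot: [-0.0, 0.727, 0.687, -0.0]
contact_force: [0.4, 0.6, -1.6]
gripper_width: 0.2
```

>>> carry_out(
  moves=[
    [[0,0,0,0,0,0.03,-1],[0,0,0,0,0,0,-1]],
  ],
)

```text
time: 7.6
tool_pos: [0.6148, 0.0251, 0.1867]
tool_rot: [-0.0, 0.727, 0.687, -0.0]
contact_force: [0.5, 0.4, -2.9]
gripper_width: 0.197
```

>>> carry_out(
  moves=[
    [[0,0,0,0,0,0.02,-1],[0,0,0,0,0,0,-1]],
  ],
)

```text
time: 7.77
tool_pos: [0.6149, 0.0251, 0.1861]
tool_rot: [0.0, 0.727, 0.687, 0.0]
contact_force: [-0.2, 1.0, -2.2]
gripper_width: 0.199
```

>>> carry_out(
  moves=[
    [[0,0,0,0,0,0.02,-1],[0,0,0,0,0,0,-1]],
  ],
)

```text
time: 7.93
tool_pos: [0.6151, 0.0251, 0.186]
tool_rot: [0.0, 0.727, 0.687, 0.0]
contact_force: [-1.2, -0.2, 1.9]
gripper_width: 0.2
```

>>> carry_out(
  moves=[
    [[0,0,0,0,0,0.02,-1],[0,0,0,0,0,0,-1]],
  ],
)

```text
time: 8.1
tool_pos: [0.6152, 0.0251, 0.186]
tool_rot: [0.0, 0.727, 0.687, 0.0]
contact_force: [-2.6, 0.2, 4.2]
gripper_width: 0.201
```

>>> carry_out(
  moves=[
    [[0,0,0,0,0,0,0.2],[0,0,0,0,0,0,0.2],[0,0,0,0,0,0,0.2],[0,0,0,0,0,0,0.2],[0,0,0,0,0,-0.3,0.2],[0,0,0,0,0,-0.6,0.2],[0,0,0,0,0,-1,0.2],[0,0,0,0,0,-1,0.2]],
  ],
)

```text
time: 8.77
tool_pos: [0.6139, 0.0251, 0.3008]
tool_rot: [-0.001, 0.727, 0.687, -0.001]
contact_force: [0.9, 0.3, 0.7]
gripper_width: 0.602
```

>>> carry_out(
  moves=[
    [[0,0,0,0,0,-1,0.2],[0,0,0,0,0,0,0.2],[0,0,0,0,0,0,0.2]],
  ],
)

```text
time: 9.02
tool_pos: [0.6164, 0.025, 0.3462]
tool_rot: [0.003, 0.727, 0.687, 0.003]
contact_force: [0.5, 0.2, 0.7]
gripper_width: 0.599
```

Run:
```python
from h import *
d,T=snap('w8')
P=cloud(d)
k=(P[...,2]>.2)&(P[...,2]<.225)&(np.hypot(P[...,0]-.6143,P[...,1]-.0246)<.03);q=P[k]
print(len(q),np.percentile(q,[1,50,99],axis=0),cv2.minAreaRect((q[:,:2]*1000).astype(np.float32)))
```

```text
t 9.0167 pos [0.6164 0.025  0.3462] x [ 5.640e-02  9.984e-01 -2.000e-04] y [ 0.9984 -0.0564  0.0089] z [ 8.9e-03 -7.0e-04 -1.0e+00] F [0.53 0.21 0.73] M [0.004 0.003 0.003] g 0.5990928356958155 j [-0.08 -0.01  1.49 -0.    1.65 -1.59]
863 [[0.59630485 0.01528442 0.20149506]
 [0.61218518 0.02484171 0.21339033]
 [0.63140171 0.03419661 0.21524972]] ((614.0869140625, 24.532726287841797), (19.023569107055664, 35.85307693481445), 86.94119262695312)
```

View pics/w8.png

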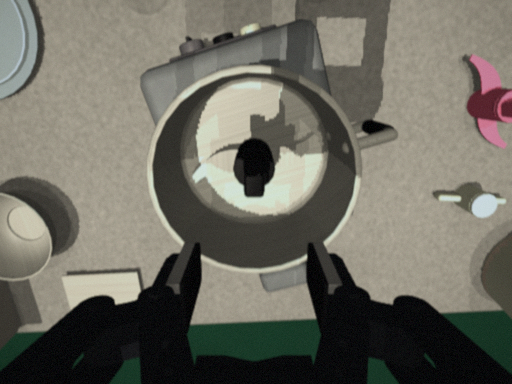

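>>> carry_out(
  moves=[
    [[0,0,0,-0.87,-0.35,0,0.2],[0,0,0,-0.87,-0.35,0,0.2],[0,0,0,-0.87,-0.35,0,0.2],[0,0,0,-0.87,-0.35,0,0.2],[0,0,0,-0.87,-0.35,0,0.2],[0,0,0,-0.87,-0.35,0,0.2],[0,0,0,-0.87,-0.35,0,0.2],[0,0,0,-0.87,-0.35,0,0.2]],
  ],
)

```text
time: 9.73
tool_pos: [0.4856, -0.2475, 0.338]
tool_rot: [-0.002, 0.727, 0.687, -0.0]
contact_force: [1.5, -0.5, 0.7]
gripper_width: 0.603
```

>>> carry_out(
  moves=[
    [[0,0,0,-0.87,-0.35,0,0.2],[0,0,0,-0.87,-0.35,0,0.2],[0,0,0,-0.87,-0.35,0,0.2],[0,0,0,0,0,0.8,0.2],[0,0,0,0,0,0.8,0.2],[0,0,0,0,0,0.8,0.2],[0,0,0,0,0,0,0.2],[0,0,0,0,0,0,0.2]],
  ],
)

```text
time: 10.4
tool_pos: [0.438, -0.3469, 0.2406]
tool_rot: [-0.004, 0.727, 0.687, -0.0]
contact_force: [-0.4, -0.6, 0.6]
gripper_width: 0.6
```

```bash
cat > lid.py <<'E'
from h import *
import sys
d,T=snap(sys.argv[1])
P=cloud(d)
k=(P[...,2]>.04)&(P[...,2]<.055)&(np.hypot(P[...,0]-.44,P[...,1]+.35)<.03);q=P[k]
print('knob',len(q),np.percentile(q,[1,50,99],axis=0),cv2.minEnclosingCircle((q[:,:2]*1000).astype(np.float32)))
k=(P[...,2]>.008)&(P[...,2]<.02)&(np.hypot(P[...,0]-.44,P[...,1]+.35)<.11);q=P[k]
print('plate',len(q),np.percentile(q,[1,50,99],axis=0),cv2.minEnclosingCircle((q[:,:2]*1000).astype(np.float32)))
E
python3 lid.py w9
```

```text
t 10.4 pos [ 0.438  -0.3469  0.2406] x [0.0565 0.9984 0.0054] y [ 0.9984 -0.0565 -0.0058] z [-0.0055  0.0057 -1.    ] F [-0.41 -0.58  0.6 ] M [-0.038 -0.029 -0.01 ] g 0.6003284039642247 j [-0.8  -0.11  1.75 -0.    1.5  -2.32]
knob 668 [[ 0.42413932 -0.36616461  0.04240859]
 [ 0.43838647 -0.35139325  0.04652802]
 [ 0.45359244 -0.3371051   0.04837881]] ((439.226318359375, -351.62164306640625), 15.954800605773926)
plate 20492 [[ 0.34804251 -0.44209215  0.01094472]
 [ 0.42957749 -0.35111751  0.0127366 ]
 [ 0.52886509 -0.2611653   0.01453414]] ((439.5826110839844, -351.654296875), 97.13005828857422)
```

View pics/w9.png

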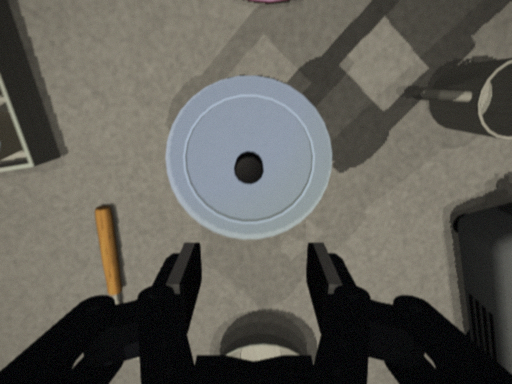

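>>> carry_out(
  moves=[
    [[0,0,0,-0.11,0.04,0.9,0.2],[0,0,0,0,0,0.9,0.2],[0,0,0,0,0,0.9,0.2],[0,0,0,0,0,0.8,0.2],[0,0,0,0,0,0.7,0.2],[0,0,0,0,0,0.5,0.2],[0,0,0,0,0,0,0.2],[0,0,0,0,0,0,0.2]],
  ],
)

```text
time: 11.12
tool_pos: [0.4418, -0.3535, 0.0579]
tool_rot: [0.001, 0.727, 0.687, -0.0]
contact_force: [-0.2, -0.5, -0.5]
gripper_width: 0.601
```

```bash
python3 lid.py w10
```

```text
t 11.1167 pos [ 0.4418 -0.3535  0.0579] x [ 5.590e-02  9.984e-01 -8.000e-04] y [ 9.984e-01 -5.590e-02  8.000e-04] z [ 8.e-04 -9.e-04 -1.e+00] F [-0.21 -0.51 -0.45] M [-0.005  0.001  0.048] g 0.6008975313091258 j [-0.81  0.08  1.89 -0.    1.17 -2.32]
knob 2642 [[ 0.42407239 -0.36612206  0.04079583]
 [ 0.4373901  -0.35158325  0.04660808]
 [ 0.45331071 -0.33714267  0.0480205 ]] ((439.31512451171875, -351.5399475097656), 16.017261505126953)
plate 62164 [[ 0.34731639 -0.44230105  0.01139897]
 [ 0.41555    -0.35082142  0.01285344]
 [ 0.52873044 -0.26074816  0.01432265]] ((440.1428527832031, -351.3475036621094), 97.61344146728516)
```

View pics/w10.png

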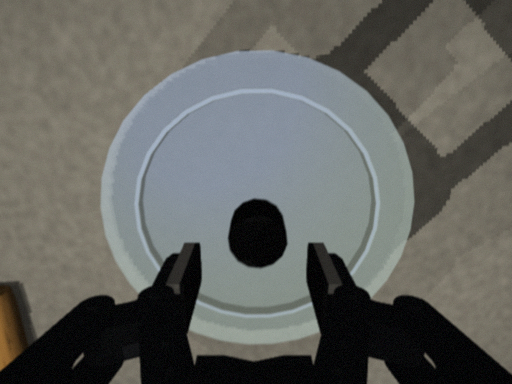

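>>> carry_out(
  moves=[
    [[0,0,0,0.04,-0.06,0.3,0.2],[0,0,0,0,0,0.3,0.2],[0,0,0,0,0,0.3,0.2],[0,0,0,0,0,0,0.2],[0,0,0,0,0,0,0.2]],
  ],
)

```text
time: 11.58
tool_pos: [0.4378, -0.3503, 0.0191]
tool_rot: [-0.001, 0.727, 0.687, -0.0]
contact_force: [0.1, 0.4, 1.2]
gripper_width: 0.602
```

```bash
python3 lid.py w11
```

```text
t 11.5833 pos [ 0.4378 -0.3503  0.0191] x [0.0564 0.9984 0.0019] y [ 0.9984 -0.0564 -0.0021] z [-0.0019  0.002  -1.    ] F [0.15 0.37 1.23] M [0.018 0.033 0.007] g 0.6022772596606787 j [-0.81  0.13  1.91 -0.    1.1  -2.32]
knob 5038 [[ 0.42410814 -0.3769545   0.04044046]
 [ 0.43642112 -0.3511758   0.04665115]
 [ 0.45304782 -0.32347257  0.0544256 ]] ((437.81396484375, -349.85406494140625), 29.073596954345703)
plate 76851 [[ 0.34669567 -0.44259549  0.01145517]
 [ 0.40410975 -0.34916608  0.01285759]
 [ 0.50152515 -0.26019837  0.01428808]] ((439.5845947265625, -351.55499267578125), 97.37281036376953)
```

>>> carry_out(
  moves=[
    [[0,0,0,-0.02,0.03,0,0.2],[0,0,0,0,0,0,-1],[0,0,0,0,0,0,-1],[0,0,0,0,0,0,-1],[0,0,0,0,0,0,-1],[0,0,0,0,0,0,-1],[0,0,0,0,0,0,-1],[0,0,0,0,0,0,-1]],
  ],
)

```text
time: 12.3
tool_pos: [0.4404, -0.3526, 0.0215]
tool_rot: [0.001, 0.727, 0.687, 0.0]
contact_force: [0.8, 0.1, 6.2]
gripper_width: 0.356
```

```bash
python3 lid.py w12
```

```text
t 12.3 pos [ 0.4404 -0.3526  0.0215] x [ 0.0565  0.9984 -0.0012] y [ 0.9984 -0.0565  0.0015] z [ 0.0014 -0.0013 -1.    ] F [0.84 0.11 6.2 ] M [ 0.12  -0.017  0.005] g 0.35607942058008824 j [-0.81  0.13  1.9   0.    1.1  -2.32]
knob 5364 [[ 0.4242316  -0.37757962  0.04042303]
 [ 0.43467626 -0.35258551  0.0466936 ]
 [ 0.45298158 -0.32525562  0.05427311]] ((433.6642761230469, -351.38751220703125), 27.544239044189453)
plate 76273 [[ 0.34678643 -0.4443349   0.01146172]
 [ 0.4043612  -0.35090094  0.01286875]
 [ 0.50559023 -0.2617007   0.01430976]] ((440.50946044921875, -353.2641906738281), 97.76825714111328)
```

>>> carry_out(
  moves=[
    [[0,0,0,0,0,-0.2,-1],[0,0,0,0,0,-0.4,-1],[0,0,0,0,0,-0.4,-1],[0,0,0,0,0,0,-1],[0,0,0,0,0,0,-1]],
  ],
)

```text
time: 12.77
tool_pos: [0.4397, -0.3521, 0.0606]
tool_rot: [0.0, 0.727, 0.687, -0.0]
contact_force: [-0.8, 0.1, -2.8]
gripper_width: 0.354
```

```bash
cat > plane.py <<'E'
from h import *
import sys
d,T=snap(sys.argv[1]); P=cloud(d); p0=T[:3,3]
# lid plate in tool frame
L=(P-p0)@T[:3,:3]
k=(abs(L[...,2]-.008)<.012)&(np.hypot(L[...,0],L[...,1])<.11)&(np.hypot(L[...,0],L[...,1])>.03)&(np.abs(L[...,0])>-1)
k[330:]=0
q=L[k]
for _ in range(4):
    A=np.c_[q[:,:2],np.ones(len(q))]; c,*_=np.linalg.lstsq(A,q[:,2],rcond=None); r=q[:,2]-A@c; q=q[abs(r)<.003]
print('plane tool z=',c.round(4),'tilt deg',np.degrees(c[:2]).round(2),len(q),'ctr(tool mm)',cv2.minEnclosingCircle((q[:,:2]*1000).astype(np.float32)))
n=T[:3,:3]@np.r_[-c[:2],1]; print('world normal',(n/np.linalg.norm(n)).round(4))
# knob top
k=(L[...,2]<-.015)&(L[...,2]>-.045)&(np.hypot(L[...,0],L[...,1])<.012); q=L[k]; print('knob z med',len(q),np.median(q[:,2]) if len(q) else 0)
E
python3 plane.py w13
```

```text
t 12.7667 pos [ 0.4397 -0.3521  0.0606] x [ 5.640e-02  9.984e-01 -6.000e-04] y [ 9.984e-01 -5.640e-02  4.000e-04] z [ 4.e-04 -6.e-04 -1.e+00] F [-0.77  0.08 -2.77] M [ 0.037 -0.011  0.006] g 0.35408469779116636 j [-0.81  0.08  1.89 -0.    1.18 -2.32]
plane tool z= [-0.0006  0.0015  0.0087] tilt deg [-0.03  0.09] 70002 ctr(tool mm) ((-0.4995648264884949, -0.19659796357154846), 97.51799011230469)
world normal [-0.0011  0.     -1.    ]
knob z med 2196 -0.025333499770283544
```

View pics/w13.png

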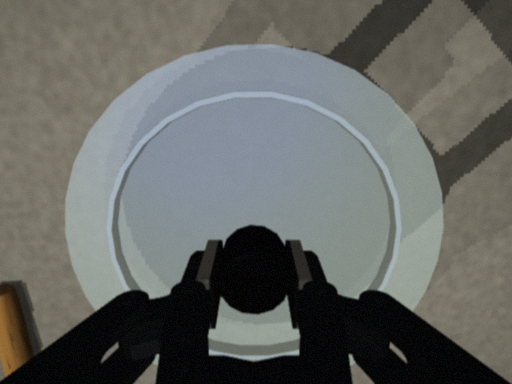

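>>> carry_out(
  moves=[
    [[0,0,0,0,0,-0.6,-1],[0,0,0,0,0,-0.95,-1],[0,0,0,0,0,-0.95,-1],[0,0,0,0,0,-0.95,-1],[0,0,0,0,0,-0.95,-1],[0,0,0,0,0,-0.95,-1],[0,0,0,0,0,-0.6,-1],[0,0,0,0.4,0.16,0,-1]],
  ],
)

```text
time: 13.48
tool_pos: [0.4478, -0.3397, 0.3048]
tool_rot: [0.005, 0.728, 0.686, -0.001]
contact_force: [0.1, -1.2, -1.6]
gripper_width: 0.355
```

>>> carry_out(
  moves=[
    [[0,0,0,0.86,0.342,0,-1],[0,0,0,0.86,0.342,0,-1],[0,0,0,0.86,0.342,0,-1],[0,0,0,0.86,0.342,0,-1],[0,0,0,0.86,0.342,0,-1],[0,0,0,0.86,0.342,0,-1],[0,0,0,0.86,0.342,0,-1],[0,0,0,0.86,0.342,0,-1]],
  ],
)

```text
time: 14.15
tool_pos: [0.5716, -0.0659, 0.2961]
tool_rot: [-0.001, 0.727, 0.687, -0.001]
contact_force: [0.5, 0.8, -1.7]
gripper_width: 0.352
```

>>> carry_out(
  moves=[
    [[0,0,0,0.86,0.342,0,-1],[0,0,0,0.86,0.342,0,-1],[0,0,0,0.6,0.24,0,-1],[0,0,0,0,0,0,-1],[0,0,0,0,0,0,-1],[0,0,0,0,0,0,-1]],
  ],
)

```text
time: 14.65
tool_pos: [0.6133, 0.0224, 0.2966]
tool_rot: [-0.001, 0.727, 0.687, -0.001]
contact_force: [0.4, 0.6, -2.0]
gripper_width: 0.353
```

```bash
python3 plane.py w14
```

```text
t 14.65 pos [0.6133 0.0224 0.2966] x [ 5.640e-02  9.984e-01 -5.000e-04] y [ 0.9984 -0.0564 -0.0032] z [-3.2e-03 -3.0e-04 -1.0e+00] F [ 0.43  0.62 -2.04] M [-0.021  0.051 -0.003] g 0.3534876436918274 j [-0.08 -0.    1.56 -0.    1.59 -1.6 ]
plane tool z= [-0.0002  0.0015  0.0087] tilt deg [-0.01  0.08] 69932 ctr(tool mm) ((-0.4514174461364746, -0.4610947072505951), 97.46957397460938)
world normal [-4.6e-03 -1.0e-04 -1.0e+00]
knob z med 2212 -0.02532484640525142
```

View pics/w14.png

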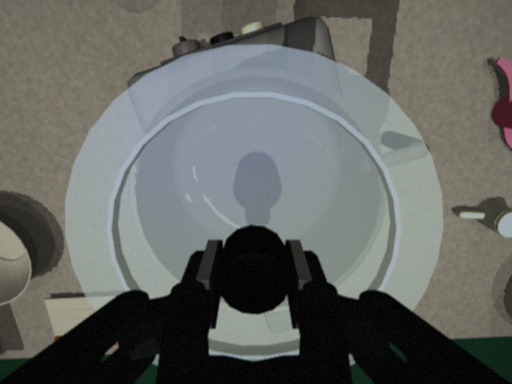

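>>> carry_out(
  moves=[
    [[0,0,0,0.07,0.03,0.4,-1],[0,0,0,0,0,0.4,-1],[0,0,0,0,0,0.4,-1],[0,0,0,0,0,0,-1],[0,0,0,0,0,0,-1]],
  ],
)

```text
time: 15.12
tool_pos: [0.6143, 0.0244, 0.2492]
tool_rot: [-0.001, 0.727, 0.686, -0.001]
contact_force: [0.5, -0.3, -2.6]
gripper_width: 0.352
```

Run:
```python
from h import *
from plant import grab_frame
f=grab_frame('scene'); crop(f['frame'],230,120,400,280,4,'pics/c15.png')
snap('w15')
```

```text
t 15.1667 pos [0.6151 0.0245 0.2507] x [ 5.790e-02  9.983e-01 -1.000e-04] y [ 9.983e-01 -5.790e-02 -2.000e-04] z [-2.e-04 -1.e-04 -1.e+00] F [ 0.68  0.18 -2.05] M [0.044 0.008 0.014] g 0.3537474976235276 j [-0.08  0.02  1.61 -0.    1.51 -1.59]
```

View pics/c15.png

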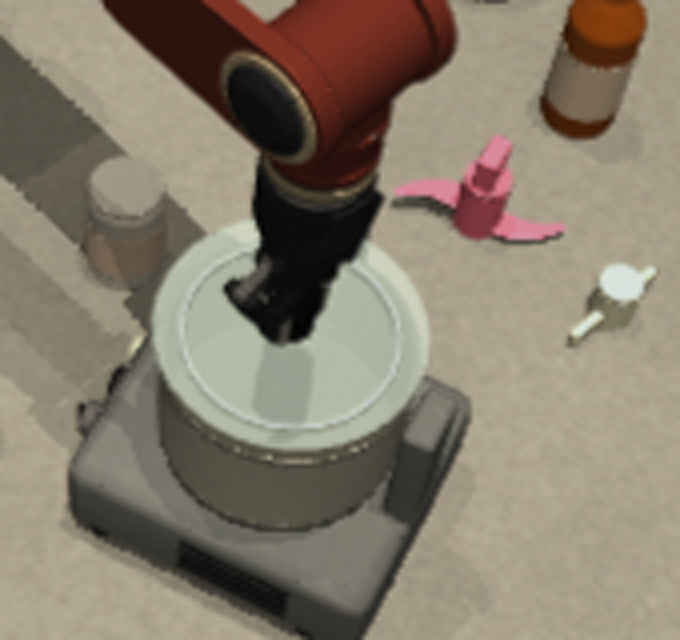

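Lid hovers centred over the bowl. Lowering gently: 17 mm to contact.

>>> carry_out(
  moves=[
    [[0,0,0,0,0,0.12,-1],[0,0,0,0,0,0.12,-1],[0,0,0,0,0,0.1,-1],[0,0,0,0,0,0,-1],[0,0,0,0,0,0,-1]],
  ],
)

```text
time: 15.63
tool_pos: [0.615, 0.0255, 0.2363]
tool_rot: [-0.0, 0.727, 0.687, -0.0]
contact_force: [0.4, -0.4, -2.3]
gripper_width: 0.356
```

>>> carry_out(
  moves=[
    [[0,0,0,0,0,0.03,-1],[0,0,0,0,0,0.03,-1],[0,0,0,0,0,0,-1]],
  ],
)

```text
time: 15.88
tool_pos: [0.6153, 0.0255, 0.2343]
tool_rot: [-0.0, 0.727, 0.687, -0.0]
contact_force: [-0.2, 0.0, -2.9]
gripper_width: 0.357
```

>>> carry_out(
  moves=[
    [[0,0,0,0,0,0.02,-1],[0,0,0,0,0,0.02,-1],[0,0,0,0,0,0,-1]],
  ],
)

```text
time: 16.13
tool_pos: [0.6153, 0.0255, 0.2327]
tool_rot: [-0.0, 0.727, 0.687, -0.0]
contact_force: [0.6, 0.1, -3.5]
gripper_width: 0.355
```

>>> carry_out(
  moves=[
    [[0,0,0,0,0,0.015,-1],[0,0,0,0,0,0,-1]],
  ],
)

```text
time: 16.3
tool_pos: [0.6154, 0.0255, 0.2326]
tool_rot: [0.0, 0.727, 0.687, 0.0]
contact_force: [-0.4, 0.7, -0.8]
gripper_width: 0.354
```

>>> carry_out(
  moves=[
    [[0,0,0,0,0,0.02,-1],[0,0,0,0,0,0,-1]],
  ],
)

```text
time: 16.47
tool_pos: [0.6154, 0.0255, 0.2326]
tool_rot: [0.0, 0.727, 0.687, 0.0]
contact_force: [-2.9, 0.8, 3.0]
gripper_width: 0.355
```

>>> carry_out(
  moves=[
    [[0,0,0,0,0,0,0.3],[0,0,0,0,0,0,0.3],[0,0,0,0,0,0,0.3],[0,0,0,0,0,0,0.3],[0,0,0,0,0,-0.3,0.3],[0,0,0,0,0,-0.6,0.3],[0,0,0,0,0,-0.9,0.3],[0,0,0,0,0,-0.9,0.3]],
  ],
)

```text
time: 17.13
tool_pos: [0.6147, 0.0255, 0.3402]
tool_rot: [-0.001, 0.727, 0.687, -0.001]
contact_force: [0.6, 0.0, 1.2]
gripper_width: 0.651
```

>>> carry_out(
  moves=[
    [[0,0,0,0,-0.8,-0.4,0.3],[0,0,0,0,-0.8,-0.4,0.3],[0,0,0,0,0,0,0.3],[0,0,0,0,0,0,0.3]],
  ],
)

```text
time: 17.47
tool_pos: [0.5513, 0.0291, 0.375]
tool_rot: [0.002, 0.727, 0.687, 0.002]
contact_force: [0.3, 0.1, -0.2]
gripper_width: 0.651
```

Run:
```python
from h import *
from plant import grab_frame
d,T=snap('w16')
for n,dd in(('wrist',d),('scene',None),('top',None)):
    if dd is None:
        f=grab_frame(n); np.savez(f'{n}16.npz',**f); dd=load(n+'16'); cv2.imwrite(f'pics/{n}16.png',f['frame'][:,:,::-1])
    P=cloud(dd); r=np.hypot(P[...,0]-.6144,P[...,1]-.0246)
    k=(abs(P[...,2]-.224)<.012)&(r<.097)&(r>.025); q=P[k]
    for _ in range(4):
        A=np.c_[q[:,:2]-[.6144,.0246],np.ones(len(q))]; c,*_=np.linalg.lstsq(A,q[:,2],rcond=None); q=q[abs(q[:,2]-A@c)<.003]
    print(n,len(q),'z',c[2].round(4),'tilt',np.degrees(c[:2]).round(2))
    k=(abs(P[...,2]-.224)<.006)&(r<.12);q=P[k]
    print(cv2.minEnclosingCircle((q[:,:2]*1000).astype(np.float32)))
    k=(P[...,2]>.25)&(P[...,2]<.265)&(r<.03);q=P[k]; print('knob',len(q),q.mean(0) if len(q) else 0)
```

```text
t 17.4667 pos [0.5513 0.0291 0.375 ] x [ 5.630e-02  9.984e-01 -2.000e-04] y [ 0.9984 -0.0563  0.006 ] z [ 5.9e-03 -5.0e-04 -1.0e+00] F [ 0.32  0.11 -0.18] M [0.004 0.003 0.007] g 0.6514451205914067 j [-0.08 -0.17  1.59 -0.    1.71 -1.6 ]
wrist 22491 z 0.2238 tilt [-0.04 -0.  ]
((614.9046020507812, 24.753393173217773), 97.37146759033203)
knob 921 [0.61216837 0.02503461 0.25709831]
scene 2219 z 0.2236 tilt [0.05 0.12]
((617.5419921875, 25.996129989624023), 99.00010681152344)
knob 98 [0.61900874 0.02341947 0.25687268]
top 630 z 0.2236 tilt [-0.24  0.16]
((613.9119262695312, 25.14630699157715), 96.95728302001953)
knob 0 0
```

View pics/scene16.png

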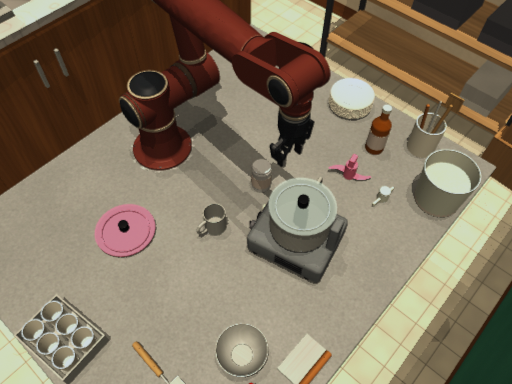

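View pics/w16.png

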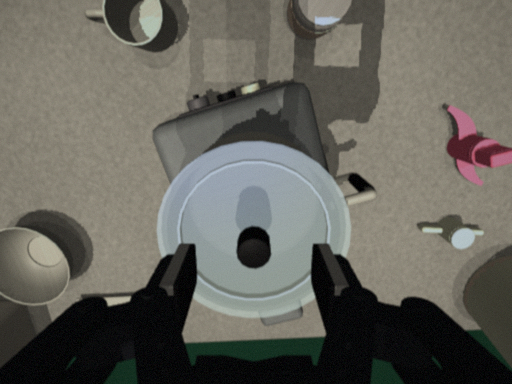

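The lid lies flat: its top is at 224 mm, the tilt is below 0.3°, and it sits centred with the knob at (303,201) in the scene view. The bystanders stand where they were, so I'm handing in.

```bash
python3 -c "
from plant import ticket
print(ticket.job_done())"
```

```text
the job is handed in; nothing more can be done
None
```

The blade is on the drive shaft and fully home, the lid lies flat on the bowl, and the job is handed in after about 17.5 s of the 72 s allowed.

- **Blade:** The wrist camera's depth image showed the slot, so I turned the blade to line up with it before lowering. The tabs went into the slot with no contact at shoulder height, so no further turning under pressure was needed. The blade seated under a few newtons of contact force (the sensor read up to 4.2 N). The top of its grip then measured about 213–214 mm above the counter; fully home is 214 mm.
- **Lid:** I set it down gently, let go and backed the arm away. The top of its plate measured about 224 mm, which is right for a lid lying flat on the rim. The wrist camera put it within about 1 mm of the bowl's axis. Tilt was 0.04° by the wrist camera and at most 0.24° by the others.
- **Disagreement:** The scene camera read the lid and bowl about 3–5 mm farther in x than the other two cameras. The offset was there from the start, so I relied on the wrist camera.
- **Other things:** In the last pictures the bystanders and both pink look-alikes appear where they stood. I checked this by eye and did not measure it. The robot touched nothing at the end.

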